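# Unlatch the battery cover

### The arm

A 7-joint arm with a two-finger parallel gripper is mounted at the origin on a cart in front of the work surface, level with it; the furniture and walls round the work are solid. World frame = base frame: x ahead of the robot, y to its left, z up, the work surface at z = 0. Lengths are in m, angles in rad, forces in N, time in s.
With the tool pointing down it reaches from about 0.425 to 0.925 m from the base axis. Payload 6.8 kg.
Tool frame: the origin (TCP) lies at the very end of the fingers, on their centre line; the grasp point (between the pads) lies 19 mm behind it (r.tcp_to_grasp is the distance from the TCP to the grasp point, in m); z points along the fingers, y is the line along which they close (so a half turn about z gives the same grasp; the last joint's range is limited). The gripper opens to 85 mm and grips with 20 to 120 N. Pads are 22 mm wide; open, the fingers measure 114 mm over their backs; the gripper's body (76 mm by 85 mm) begins 54 mm behind the grasp point. The pads swing forward as they close: fully open they stand 13 mm farther back than shut.
Start: joints at [1.017, 0.477, 0.022, 1.555, -0.011, 1.109, -0.083], TCP at [0.291, -0.609, 0.231] pointing down, gripper open.
Joint ranges: [-2.96, 2.96], [-0.34, 2.1], [-1.41, 1.46], [0.24, 2.44], [-1.37, 4.51], [0.17, 1.92], [-2.96, 2.96]. Speed limits (rad/s): [2.39, 2.39, 3.14, 3.14, 3.14, 3.14, 3.14].

### API

Orientations are given as a rotation vector (axis times angle).
In Python, from bench import r gives the robot as it stands.
- The arm moves only by the tool step_arm, never from a script. Its argument "moves" is a list of rows, each a list of 7 numbers: the shift along the tool's x, y, z in mm, then the turn, a rotation vector about the tool's x, y, z in rad, then the finger opening in mm, from 0 to 85.4. A call has 1 to 8 rows; each row is the pose to reach, as a shift and turn from the pose commanded when the call began, along the tool's axes at that moment; what a row does not reach only later rows make up. A row lasts 1/10 s, in which the tool goes at most 50 mm and 8.59 degrees, less where a joint would pass 70% of its speed; a pose out of reach is approached as far as the arm can. A call with a gripper value outside its range is refused whole. The fingers move at their own pace and stop on an object; "grip_force" is the grip in N (left out, the last holds). Time passes only in rows, so rows that repeat a pose let the fingers close. It gives the time, the measured TCP pose, the force, the opening and the grip force at its end, in the units of the state.
- r.get_obs(): the state, without advancing time (a new reading comes with each control period).
- r.grab_frame(name): name is "scene" or "top"; returns a dict with "image" (384x512x3 uint8, red, green, blue), "depth" (384x512 float32, m along the optical axis (not along the pixel's ray), 0 where there is no reading), "mtx" (3x3 intrinsics, pixels), "k1" (the pictures are not rectified: a ray, as slopes to the right and down, at radius r is drawn at 1 + k1 r^2 times it, then the intrinsics apply), "rvec" (rotation vector, rad) and "tvec" (3), from world to camera coordinates, as OpenCV has them. Camera axes: x right, y down, z forward; pixel columns grow to the right and rows downward; lengths in m; the calibration is good to about 2 mm. A picture is of the moment at which its call begins.
- r.hand_in(): hands the job in; it is judged then, once.
The state is a dict: "clock": time; "joints": joint angles; "qvel": joint speeds; "tau": joint torques, N m; "tcp_pos": TCP position; "orientation": TCP orientation; "contact_force": force on the tool from outside, world axes, zero at the start; "moment": the same for the moment, N m; "grip_width": finger opening in m; "gripper_force": force on a finger pad.
Only numpy, scipy, OpenCV 4.12 (cv2) and the standard library are available. Lean on these libraries where they do the work, as an engineer would, in place of code of your own. Each camera call takes 0.05 s, during which the arm holds its last target. There are 200 camera calls.

### The job

Open the black battery box: squeeze the two upright side tabs of its grey cover together and, keeping them squeezed, slide the cover in the direction of its arrow mark just until you feel it come up against a light spring, no farther, then lift it straight off. Lay it gently in the plywood tray, flat, top side up and wholly inside the rim, and let go. Leave the tape measure, the screw jar and the block plane where they are.

Things in the scene. Friction and masses are not known exactly. Their poses are not given: they have to be found in the camera images.
- battery_box: Black battery box screwed to the bench, 147 mm long (x -70 to +77), 96 wide (y), side and rear walls 6 mm thick, 60 high; the front wall (x = -70) is 50 high, so the cover can slide out over it to -x. Origin: on the bench under the closed cover's centre; x along the length, z up. Each side wall has a 17 mm notch, open to the top, at x = 0, where a bolt of the cover lies. Screwed feet reach y = +-61.
- front_rim (a point): Middle of the top of the box's low front wall. Hidden keepers hold the cover's feet down. It must slide to -x by 10 to 32 mm (different every time, not visible), until it meets a sprung buffer: 7 N to start moving it, 0.3 N/mm more. Only within 2 mm of first touching it, either way, is the cover free to lift; pushed farther in, its feet are caught again until it is drawn back.
- cover: Loose grey cover, 0.13 to 0.24 kg. Plate 140 (x) x 81 (y) x 8 mm; closed, it lies between the side walls, top flush with them 60 mm over the bench, axes along the box's. A raised arrow on top points to its -x, the way it slides. Origin: under the plate's centre, 12 mm below the plate, at the soles of its four feet, on which it stands when laid down (closed: 40 mm over the box's origin).
- tabs_mid (a point): Point on the cover midway between its two upright tabs, 36 mm above its origin. Each tab is 42 mm long (x), 7 thick, 32 high over the plate (20 to 52 above the origin). Outer faces 60 mm apart (y = +-30), 48 when squeezed; upright lips at both ends of each face stand 4 mm out (68 apart) with 30 mm between them for a finger. Tab bolts stick out to y = +-46. Between the tabs a block, 26 wide, 16 high.
- tab_left (a joint): How far the tab at the cover's +y side is pressed in towards the middle (m): 0 free, 0.006 fully pressed. A spring resists with about 3 N at first and 11 N fully pressed. Its bolt leaves the box's notch at 0.004; both must be in before the cover can slide.
- tab_right (a joint): The same for the tab at the cover's -y side.
- tray: Open plywood tray, fixed, 200 (x) x 150 (y) x 21 mm high outside, walls and floor 5 mm thick, nothing in it. Origin: centre of its underside, on the bench. It lies to one side of the box, either left or right.
- tape_measure: Bystander: tape measure 38 x 81 x 66 mm, loose. Origin: centre of its underside.
- screw_jar: Bystander: jar of screws with a lid, 66 mm across, 88 mm high, loose. Origin: centre of its underside.
- block_plane: Bystander: dark metal block plane 46 x 155 x 54 mm, loose. Origin: centre of its underside.
Not all that is in view belongs to the job. Leave any purple look-alike of the cover alone.

How it is judged:
On the way, in this order (a step that is already met when the one before it is completed fails the run):
1. the cover has been slid at least 7 mm along its arrow, still down in the box, with both tabs pressed in by at least 4 mm (value of joint each of tab_left, tab_right above 0.004 m and x of cover in the frame of battery_box below -0.007 m and z of cover in the frame of battery_box between 0.036 and 0.043 m), for 0.1 s.
2. the cover has been lifted at least 25 mm off the box (z of cover in the frame of battery_box above 0.065 m), for 0.1 s.
At the end, for the whole second after the job is handed in: The cover lies still in the tray: its origin within 30 mm of the tray's middle along each of the tray's axes, its soles on the tray floor (less than 8 mm over the tray's underside), tilted less than 0.06 rad from level, top side up, released (x of cover in the frame of tray between -0.03 and 0.03 m and y of cover in the frame of tray between -0.03 and 0.03 m and z of cover in the frame of tray below 0.008 m and angle between cover's own z axis and vertical below 0.06 rad and linear speed of cover below 0.02 m/s and angular speed of cover below 0.1 rad/s); the robot touches nothing.
It fails at once if a bystander (tape measure, screw jar, block plane) is moved more than 20 mm (distance of any of tape_measure, screw_jar, block_plane from where it was at the start of the episode above 0.02 m).
It fails at once if the cover is dropped: it falls free more than 30 mm over the tray floor, near the tray (contact force between cover and anything else below 0.02 N and z of cover in the frame of tray above 0.035 m and horizontal distance between cover and tray below 0.12 m).
It also fails if it takes over 45 s, if anything falls off the work surface, if the arm or the gripper's body presses on something with over 40 N, if the wrist force passes 120 N, or if a joint passes its speed limit or range.

## Working session

There is one attempt and no reset: what is moved stays moved. The work goes in short steps, Python scripts to look and compute and a tool call to move; the robot and the scene stay as the last step left them, time stands still between calls to the robot, and variables do not carry over. Pictures are saved under pics/ and viewed, at most 10 in all, crops included, and the job is handed in when it is done.

Besides the shell and the picture viewer there is one more tool, called after "Request:" as name([rows], argument=value, ...), one row to a line, values as JSON. step_arm: Moves the arm, as the interface text tells. Its arguments: {"type":"object","properties":{"moves":{"type":"array","items":{"type":"array","items":{"type":"number"}}},"grip_force":{"type":"number"}},"required":["moves"]}

```bash
mkdir -p pics; cat > h.py <<'E'
import numpy as np, cv2, pickle
from scipy.spatial.transform import Rotation as R
from bench import r
def grab(n):
    f=r.grab_frame(n); pickle.dump(f,open(n+'.pkl','wb')); return f
def load(n): return pickle.load(open(n+'.pkl','rb'))
def pt(f,u,v,z=None):
    """world point of pixel; by depth, or on plane z"""
    K=np.array(f['mtx']);k1=f['k1']
    d=np.array([[[u,v]]],float)
    x,y=cv2.undistortPoints(d,K,np.array([k1,0,0,0.]))[0,0]
    Rm=cv2.Rodrigues(np.array(f['rvec'],float))[0];t=np.array(f['tvec'],float).ravel()
    ray=np.array([x,y,1.])
    if z is None: s=f['depth'][int(round(v)),int(round(u))]
    else:
        c=-Rm.T@t; w=Rm.T@ray; s=(z-c[2])/w[2]
    return Rm.T@(ray*s-t)
def cloud(f):
    K=np.array(f['mtx']);H,W=f['depth'].shape
    uv=np.stack(np.meshgrid(np.arange(W),np.arange(H)),-1).reshape(-1,1,2).astype(float)
    xy=cv2.undistortPoints(uv,K,np.array([f['k1'],0,0,0.]))[:,0]
    d=f['depth'].reshape(-1,1)
    p=np.c_[xy,np.ones(len(xy))]*d
    Rm=cv2.Rodrigues(np.array(f['rvec'],float))[0];t=np.array(f['tvec'],float).ravel()
    return ((p-t)@Rm).reshape(H,W,3)
E
python3 - <<'E'
from h import *
for n in('scene','top'):
    f=grab(n); cv2.imwrite(f'pics/{n}0.png',cv2.resize(f['image'][:,:,::-1],None,fx=1.5,fy=1.5,interpolation=cv2.INTER_CUBIC))
    print(n,f['mtx'],f['k1'],f['rvec'],f['tvec'])
o=r.get_obs();print(o); print(R.from_rotvec(o['orientation']).as_matrix().round(3), r.tcp_to_grasp)
E
```

```text
scene [[394.84150945   0.         254.48520935]
 [  0.         394.84150945 190.73389112]
 [  0.           0.           1.        ]] -0.11564763614624574 [ 0.79422364 -2.66214072  0.95453386] [0.48902946 0.27709008 1.21208535]
top [[425.04894423   0.         256.82255089]
 [  0.         425.04894423 190.10118914]
 [  0.           0.           1.        ]] -0.05322089768129012 [ 2.16985165 -2.11435898  0.12182171] [0.02267072 0.58806498 1.33745663]
{'clock': 0.1, 'joints': array([ 1.01688987,  0.47769998,  0.02234125,  1.55634154, -0.01152832,
        1.1092966 , -0.08307919]), 'qvel': array([-0.00268455,  0.00051945,  0.00205538, -0.002594  ,  0.00026962,
        0.00073482, -0.00176897]), 'tau': array([ 4.70931031e-03, -5.97757566e+01,  1.61397066e+00, -2.81954563e+01,
        1.29025552e-02,  4.97116489e-03,  3.83423895e-06]), 'tcp_pos': array([ 0.29082149, -0.60855188,  0.23043927]), 'orientation': array([-3.06234184e+00, -6.94188079e-01,  6.99787901e-04]), 'contact_force': array([-0.16652901, -1.15845686,  0.35310512]), 'moment': array([ 0.02022698, -0.01685596, -0.00190272]), 'gripper_force': 0.0, 'grip_width': 0.0855512866565062}
[[ 0.902  0.431 -0.001]
 [ 0.431 -0.902  0.001]
 [-0.    -0.002 -1.   ]] 0.0187
```

View pics/top0.png

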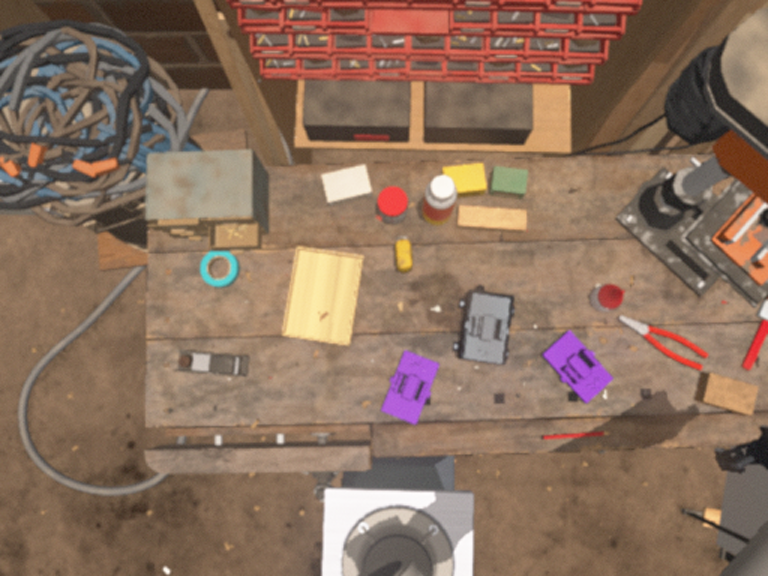

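View pics/scene0.png

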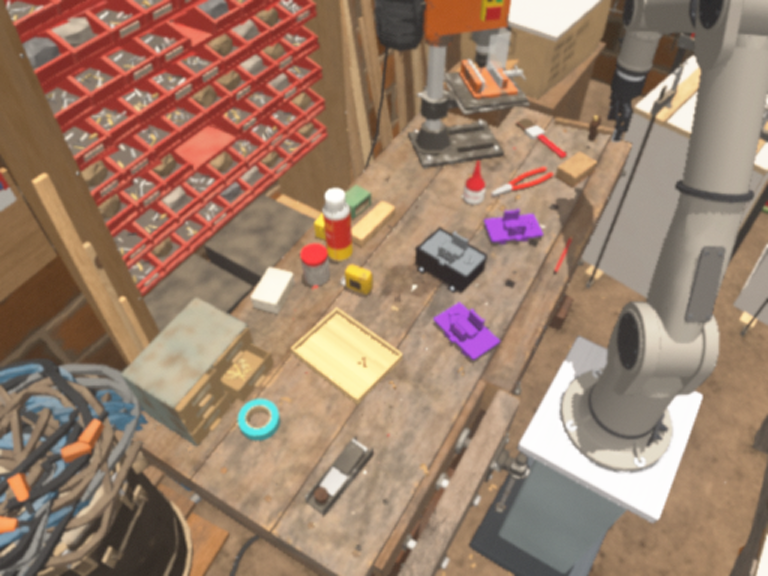

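The top view shows the black box with its grey cover at (487,328), the tray at (323,296), the jar at (393,203), the tape measure at (403,255) and the plane at (213,363).

Candidates for the cover: grey one at (487,328), and purple look-alikes at (411,387) and (577,367). I choose the grey one, because it sits in the black box. Next is a close crop to check that and find the arrow.

```bash
python3 - <<'E'
from h import *
f=load('top');g=load('scene')
a=cv2.resize(f['image'][185:251,295:355,::-1],(528,580),interpolation=cv2.INTER_CUBIC)
b=cv2.resize(g['image'][148:198,272:330,::-1],(270,232),interpolation=cv2.INTER_CUBIC)
im=np.zeros((580,798,3),np.uint8);im[:,:528]=a;im[:232,528:]=b
cv2.imwrite('pics/c.png',im)
for n,q in(('top',f),('scene',g)):
    P=cloud(q).reshape(-1,3);P=P[q['depth'].reshape(-1)>0]
    c=pt(f,487/1.5,328/1.5,.06)[:2]
    s=P[np.linalg.norm(P[:,:2]-c,axis=1)<.12]
    print(n,c)
    for lo,hi in((.025,.2),(.05,.068),(.075,.11)):
        m=s[(s[:,2]>lo)&(s[:,2]<hi)]
        if len(m)<5: print(lo,len(m));continue
        rc=cv2.minAreaRect(m[:,:2].astype(np.float32)*1000);print(lo,hi,len(m),rc,m.mean(0).round(4),np.median(m[:,2]))
    c=pt(f,323/1.5,296/1.5,.02)[:2]
    s=P[np.linalg.norm(P[:,:2]-c,axis=1)<.14];m=s[(s[:,2]>.012)&(s[:,2]<.04)]
    print('tray',c,cv2.minAreaRect(m[:,:2].astype(np.float32)*1000),len(m))
for nm,u,v,z in(('tray',290,247,.021),('tray',363,255,.021),('tray',352,345,.021),('tray',283,336,.021),('jar',393,201,.088),('tape',403,254,.066),('plane',213,363,.03),('pur',411,387,.02),('pur',577,367,.02)):
    print(nm,pt(f,u/1.5,v/1.5,z).round(4))
E
```

```text
top [ 0.49880862 -0.17933311]
0.025 0.2 1470 ((509.4157409667969, -179.11007690429688), (97.28144836425781, 162.95750427246094), 82.89404296875) [ 0.5026 -0.1758  0.0636] 0.061924181074627646
0.05 0.068 1157 ((501.8935241699219, -178.23422241210938), (97.14555358886719, 147.1905975341797), 82.90471649169922) [ 0.5025 -0.177   0.0612] 0.06138326670785876
0.075 0.11 193 ((498.3865966796875, -176.6298370361328), (67.06170654296875, 52.314029693603516), 81.09009552001953) [ 0.498  -0.1772  0.0839] 0.0808265468846953
tray [0.56260853 0.17407255] ((545.64794921875, 179.72344970703125), (150.87680053710938, 240.03074645996094), 82.96393585205078) 459
scene [ 0.49880862 -0.17933311]
0.025 0.2 1108 ((508.7004089355469, -177.61041259765625), (104.84195709228516, 164.82806396484375), 81.94092559814453) [ 0.495  -0.1653  0.06  ] 0.060799217578827384
0.05 0.068 683 ((501.5714416503906, -176.70840454101562), (104.82814025878906, 149.9641876220703), 81.5594253540039) [ 0.4972 -0.17    0.0604] 0.06080420658300579
0.075 0.11 150 ((496.8453674316406, -175.71192932128906), (71.24626159667969, 48.18552780151367), 86.16452026367188) [ 0.4967 -0.175   0.0845] 0.08377393836867024
tray [0.56260853 0.17407255] ((547.3095703125, 180.49276733398438), (153.79751586914062, 239.80516052246094), 83.06060028076172) 479
tray [0.67   0.2518 0.021 ]
tray [0.6557 0.0892 0.021 ]
tray [0.4573 0.1067 0.021 ]
tray [0.4727 0.2578 0.021 ]
jar [0.7614 0.0252 0.088 ]
tape [0.6517 0.0013 0.066 ]
plane [0.4097 0.4057 0.03  ]
pur [ 0.3708 -0.023   0.02  ]
pur [ 0.4223 -0.3795  0.02  ]
```

View pics/c.png

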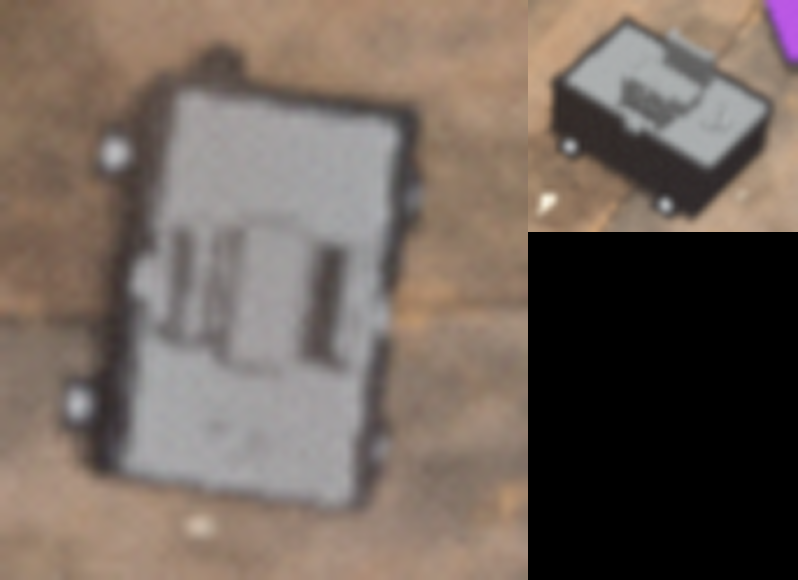

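The close crop confirms the grey cover. The arrow is on the robot-side end (crop about (235,440)), and the rear wall is the dark strip at the far end. So box -x points toward the robot, with box yaw about -7.1° and origin about (0.498, -0.178). Moving above it now.

Request:
step_arm([
  [50,-40,0,0,0,0.14,85],
  [90,-75,0,0,0,0.28,85],
  [373,-299,40,0,0,0.569,85],
  [373,-299,60,0,0,0.569,85],
  [373,-299,60,0,0,0.569,85],
  [373,-299,60,0,0,0.569,85],
  [373,-299,60,0,0,0.569,85],
  [373,-299,60,0,0,0.569,85],
], grip_force=40)

```text
clock: 0.9
tcp_pos: [0.4629, -0.2506, 0.1846]
orientation: [-3.136, 0.194, 0.0]
contact_force: [0.9, -0.4, 0.2]
grip_width: 0.0851
gripper_force: 0.0
```

Request:
step_arm([
  [0,0,0,0,0,0,85],
])

```text
clock: 1.0
tcp_pos: [0.4654, -0.2445, 0.1838]
orientation: [-3.133, 0.175, 0.001]
contact_force: [-0.4, -0.6, 0.7]
grip_width: 0.0849
gripper_force: 0.0
```

```bash
cat >> h.py <<'E'
def delta(p,yaw):
    o=r.get_obs();A=R.from_rotvec(o['orientation'])
    c,s=np.cos(yaw),np.sin(yaw)
    B=R.from_matrix(np.array([[c,s,0],[s,-c,0],[0,0,-1]]))
    print('d',((A.inv().apply(np.array(p)-o['tcp_pos']))*1000).round(1),(A.inv()*B).as_rotvec().round(4),'clk',o['clock'])
E
python3 - <<'E'
from h import *
delta([.4984,-.1773,.13],np.radians(-7.1))
f=load('top');P=cloud(f)
# tray floor+rim by colour (plywood) mask near tray
w=cv2.cvtColor(f['image'],cv2.COLOR_RGB2HSV);u,v=np.meshgrid(np.arange(512),np.arange(384))
m=(w[...,2]>170)&(w[...,1]>40)&(u>180)&(u<250)&(v>155)&(v<238)
c=max(cv2.findContours(m.astype(np.uint8),0,1)[0],key=cv2.contourArea)
q=np.array([pt(f,a[0][0],a[0][1],.021)[:2]*1000 for a in c],np.float32);print(cv2.minAreaRect(q))
E
```

```text
d [ 25.4 -70.2  54.1] [-0.004   0.0011  0.0123] clk 1.0
((554.1824951171875, 180.9496307373047), (242.05470275878906, 212.26577758789062), 2.9068686962127686)
```

Request:
step_arm([
  [13,-35,10,0,0,0.012,85],
  [25.4,-70,25,-0.004,0.001,0.012,85],
  [25.4,-70,54,-0.004,0.001,0.012,85],
  [25.4,-70,54,-0.004,0.001,0.012,85],
  [25.4,-70,54,-0.004,0.001,0.012,85],
])

```text
clock: 1.5
tcp_pos: [0.4955, -0.1871, 0.1309]
orientation: [3.13, -0.214, -0.002]
contact_force: [-0.8, -0.8, -0.4]
grip_width: 0.0848
gripper_force: 0.0
```

```bash
python3 - <<'E'
from h import *
delta([.4984,-.1773,.063],np.radians(-7.1))
g=grab('scene');f=grab('top')
for n,q,(u,v) in(('scene',g,(302,172)),('top',f,(325,218))):
    cv2.imwrite(f'pics/{n}1.png',cv2.resize(q['image'][v-45:v+45,u-55:u+55,::-1],(733,600),interpolation=cv2.INTER_CUBIC))
E
```

```text
d [  1.6 -10.4  67.9] [ 0.0043  0.0009 -0.0125] clk 1.5
```

View pics/scene1.png

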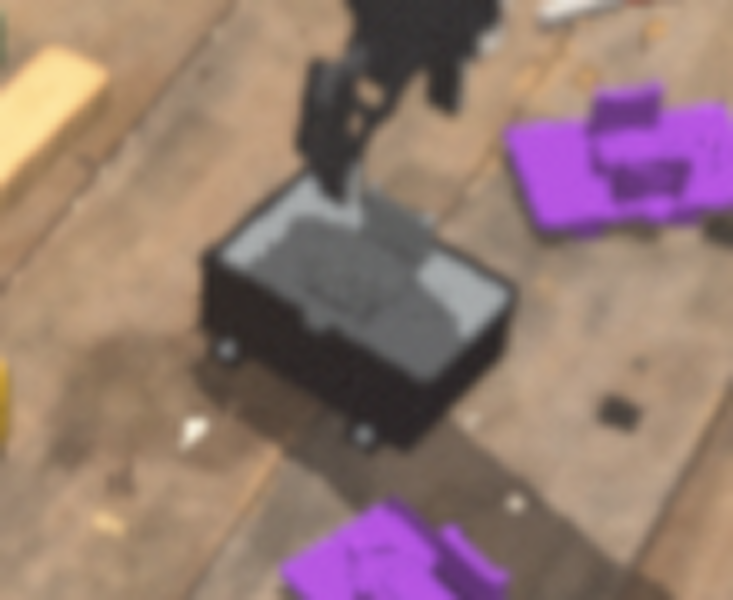

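The gripper is above the box with its fingers open on either side of the tabs (left fingertip at crop (345,200)), but the arm is still settling. I'll hold before reading the pose.

Request:
step_arm([
  [0,0,0,0,0,0,85],
  [0,0,0,0,0,0,85],
  [0,0,0,0,0,0,85],
])

```text
clock: 1.9
tcp_pos: [0.4966, -0.1866, 0.1316]
orientation: [3.13, -0.213, 0.003]
contact_force: [0.2, 0.0, 0.4]
grip_width: 0.0853
gripper_force: 0.0
```

```bash
python3 - <<'E'
from h import *
delta([.4984,-.1773,.063],np.radians(-7.1))
f=load('top')
cv2.imwrite('pics/t2.png',cv2.resize(f['image'][150:250,175:365,::-1],(798,420),interpolation=cv2.INTER_CUBIC))
E
```

```text
d [ 0.4 -9.8 68.6] [ 0.0042 -0.002  -0.012 ] clk 1.9
```

View pics/t2.png

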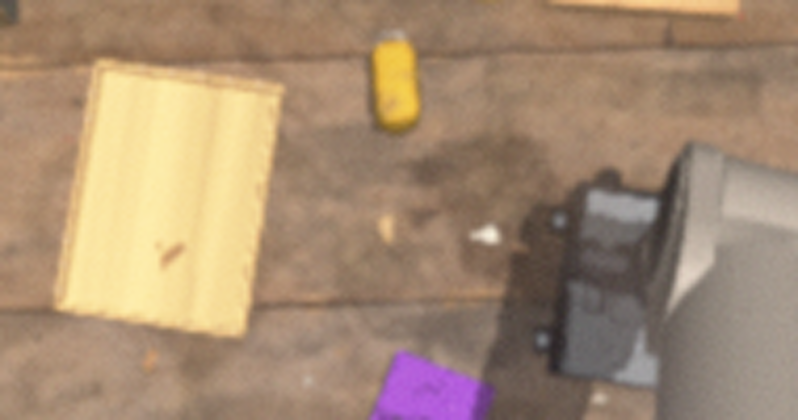

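Tray corners in the crop are (97,62), (284,86), (245,337) and (58,310). Descending now.

Request:
step_arm([
  [0.4,-9.8,5,0.004,-0.002,-0.012,85],
  [0.4,-9.8,30,0.004,-0.002,-0.012,85],
  [0.4,-9.8,50,0.004,-0.002,-0.012,85],
  [0.4,-9.8,60,0.004,-0.002,-0.012,85],
  [0.4,-9.8,67,0.004,-0.002,-0.012,85],
  [0.4,-9.8,67,0.004,-0.002,-0.012,85],
  [0.4,-9.8,67,0.004,-0.002,-0.012,85],
])

```text
clock: 2.6
tcp_pos: [0.4986, -0.1768, 0.0645]
orientation: [3.136, -0.193, -0.0]
contact_force: [0.9, -0.1, -0.0]
grip_width: 0.0852
gripper_force: 0.0
```

```bash
python3 - <<'E'
from h import *
delta([.4984,-.1773,.064],np.radians(-7.1))
f=load('top')
C=np.array([pt(f,174.5+x/4.2+.5-.38,149.5+y/4.2+.5-.38,.021)[:2] for x,y in((97,62),(284,86),(245,337),(58,310))])
print(C.round(4),C.mean(0),cv2.minAreaRect((C*1000).astype(np.float32)))
E
```

```text
d [-0.1  0.5  0.5] [0.     0.0002 0.0007] clk 2.6
[[0.6712 0.2372]
 [0.6554 0.0884]
 [0.4576 0.1123]
 [0.4745 0.2587]] [0.56468829 0.17413912] ((564.497314453125, 173.57730102539062), (149.63436889648438, 199.23692321777344), 83.76394653320312)
```

Request:
step_arm([
  [0,0,0,0,0,0,62],
  [0,0,0,0,0,0,62],
  [0,0,0,0,0,0,62],
  [0,0,0,0,0,0,62],
  [0,0,0,0,0,0,62],
])

```text
clock: 3.1
tcp_pos: [0.4982, -0.1768, 0.0641]
orientation: [3.136, -0.193, -0.001]
contact_force: [0.8, 0.8, -0.4]
grip_width: 0.0618
gripper_force: 0.0
```

Request:
step_arm([
  [0,0,0,0,0,0,45],
  [0,0,0,0,0,0,45],
  [0,0,0,0,0,0,45],
  [0,0,0,0,0,0,45],
  [0,0,0,0,0,0,45],
])

```text
clock: 3.6
tcp_pos: [0.4986, -0.1773, 0.0655]
orientation: [3.135, -0.195, 0.0]
contact_force: [-4.0, 0.2, 14.6]
grip_width: 0.0458
gripper_force: 34.4
```

The tabs are squeezed, but there is a 14.6 N upward force, so I'll ease up a little.

Request:
step_arm([
  [0,0,-1,0,0,0,45],
  [0,0,-1,0,0,0,45],
  [0,0,-1,0,0,0,45],
])

```text
clock: 3.9
tcp_pos: [0.4985, -0.1772, 0.0656]
orientation: [3.135, -0.194, -0.0]
contact_force: [-1.7, -0.3, 7.9]
grip_width: 0.0456
gripper_force: 33.6
```

Request:
step_arm([
  [0,0,-1,0,0,0,45],
  [-2,0,-1,0,0,0,45],
  [-4,0,-1,0,0,0,45],
  [-6,0,-1,0,0,0,45],
  [-6,0,-1,0,0,0,45],
])

```text
clock: 4.4
tcp_pos: [0.4915, -0.1759, 0.0657]
orientation: [-3.135, 0.193, 0.003]
contact_force: [0.1, 0.3, -1.2]
grip_width: 0.0453
gripper_force: 31.3
```

Request:
step_arm([
  [-1,0,0,0,0,0,45],
  [-2,0,0,0,0,0,45],
  [-2,0,0,0,0,0,45],
])

```text
clock: 4.7
tcp_pos: [0.4899, -0.1758, 0.0659]
orientation: [-3.136, 0.194, 0.002]
contact_force: [-0.3, 0.7, -2.1]
grip_width: 0.0454
gripper_force: 31.1
```

Request:
step_arm([
  [-1,0,0,0,0,0,45],
  [-2,0,0,0,0,0,45],
  [-2,0,0,0,0,0,45],
])

```text
clock: 5.0
tcp_pos: [0.488, -0.1756, 0.066]
orientation: [-3.136, 0.193, 0.002]
contact_force: [-0.0, 0.0, -1.9]
grip_width: 0.0452
gripper_force: 31.1
```

Request:
step_arm([
  [-1,0,0,0,0,0,45],
  [-2,0,0,0,0,0,45],
  [-2,0,0,0,0,0,45],
])

```text
clock: 5.3
tcp_pos: [0.486, -0.1753, 0.066]
orientation: [-3.136, 0.193, 0.002]
contact_force: [0.2, 0.2, -2.2]
grip_width: 0.0456
gripper_force: 31.1
```

Request:
step_arm([
  [-0.5,0,0,0,0,0,45],
  [-1.5,0,0,0,0,0,45],
  [-1.5,0,0,0,0,0,45],
])

```text
clock: 5.6
tcp_pos: [0.4846, -0.1751, 0.066]
orientation: [-3.136, 0.193, 0.002]
contact_force: [-0.3, -0.3, -2.5]
grip_width: 0.0458
gripper_force: 31.1
```

```bash
python3 - <<'E'
from h import *
g=grab('scene');u,v=302,172
cv2.imwrite('pics/s3.png',cv2.resize(g['image'][v-45:v+45,u-55:u+55,::-1],(733,600),interpolation=cv2.INTER_CUBIC))
E
```

```text
(no output)
```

View pics/s3.png

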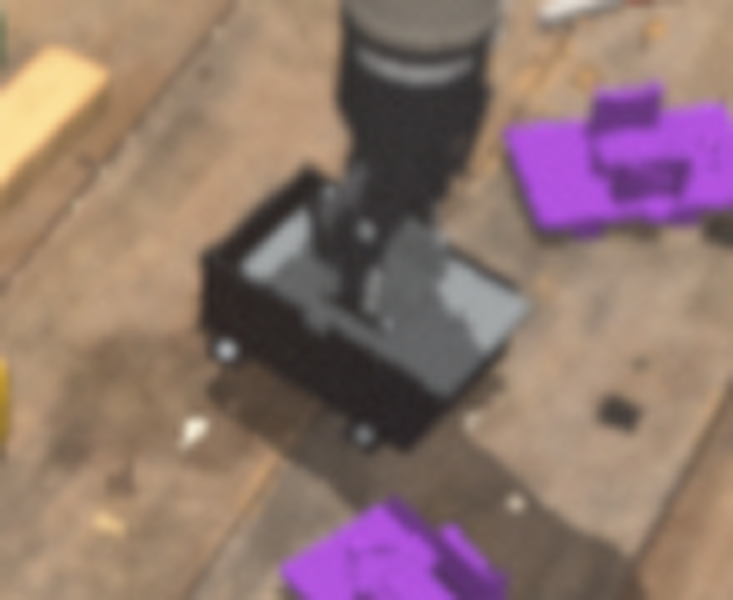

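The cover is sliding: its front end at (525,305) now overhangs the front wall, and a dark gap has opened at the rear (270,225). I'll continue in 1 to 1.5 mm steps.

Request:
step_arm([
  [-0.5,0,0,0,0,0,45],
  [-1.5,0,0,0,0,0,45],
  [-1.5,0,0,0,0,0,45],
])

```text
clock: 5.95
tcp_pos: [0.4831, -0.1749, 0.066]
orientation: [-3.136, 0.194, 0.002]
contact_force: [-0.7, -1.2, -1.7]
grip_width: 0.0454
gripper_force: 31.1
```

Request:
step_arm([
  [-0.5,0,0,0,0,0,45],
  [-1.5,0,0,0,0,0,45],
  [-1.5,0,0,0,0,0,45],
])

```text
clock: 6.25
tcp_pos: [0.4816, -0.1748, 0.066]
orientation: [-3.136, 0.194, 0.002]
contact_force: [0.1, 0.2, -2.3]
grip_width: 0.0458
gripper_force: 31.1
```

Request:
step_arm([
  [-0.5,0,0,0,0,0,45],
  [-1.5,0,0,0,0,0,45],
  [-1.5,0,0,0,0,0,45],
])

```text
clock: 6.55
tcp_pos: [0.4801, -0.1746, 0.066]
orientation: [-3.136, 0.194, 0.002]
contact_force: [0.1, 0.2, -2.7]
grip_width: 0.0458
gripper_force: 31.1
```

Request:
step_arm([
  [-0.5,0,0,0,0,0,45],
  [-1.5,0,0,0,0,0,45],
  [-1.5,0,0,0,0,0,45],
])

```text
clock: 6.85
tcp_pos: [0.4786, -0.1744, 0.066]
orientation: [-3.136, 0.193, 0.002]
contact_force: [-0.7, 0.3, -2.5]
grip_width: 0.0454
gripper_force: 31.1
```

Request:
step_arm([
  [-0.5,0,0,0,0,0,45],
  [-1.5,0,0,0,0,0,45],
  [-1.5,0,0,0,0,0,45],
])

```text
clock: 7.15
tcp_pos: [0.4771, -0.1742, 0.066]
orientation: [-3.136, 0.194, 0.002]
contact_force: [0.1, 0.2, -2.6]
grip_width: 0.0455
gripper_force: 31.1
```

Request:
step_arm([
  [-0.5,0,0,0,0,0,45],
  [-1.5,0,0,0,0,0,45],
  [-1.5,0,0,0,0,0,45],
])

```text
clock: 7.45
tcp_pos: [0.4756, -0.174, 0.066]
orientation: [-3.136, 0.194, 0.002]
contact_force: [0.0, -0.0, -2.5]
grip_width: 0.0457
gripper_force: 31.1
```

Request:
step_arm([
  [-0.5,0,0,0,0,0,45],
  [-1.5,0,0,0,0,0,45],
  [-1.5,0,0,0,0,0,45],
])

```text
clock: 7.75
tcp_pos: [0.4741, -0.1739, 0.066]
orientation: [-3.136, 0.194, 0.002]
contact_force: [-0.2, -0.0, -3.3]
grip_width: 0.0461
gripper_force: 31.1
```

Request:
step_arm([
  [-0.5,0,0,0,0,0,45],
  [-1.5,0,0,0,0,0,45],
  [-1.5,0,0,0,0,0,45],
])

```text
clock: 8.05
tcp_pos: [0.4726, -0.1737, 0.066]
orientation: [-3.136, 0.194, 0.002]
contact_force: [-0.3, -0.4, -2.7]
grip_width: 0.046
gripper_force: 31.1
```

Request:
step_arm([
  [-0.5,0,0,0,0,0,45],
  [-1.5,0,0,0,0,0,45],
  [-1.5,0,0,0,0,0,45],
])

```text
clock: 8.35
tcp_pos: [0.4711, -0.1735, 0.066]
orientation: [-3.136, 0.194, 0.002]
contact_force: [1.1, -0.8, -2.2]
grip_width: 0.0457
gripper_force: 31.1
```

Request:
step_arm([
  [-0.5,0,0,0,0,0,45],
  [-1,0,0,0,0,0,45],
  [-1,0,0,0,0,0,45],
])

```text
clock: 8.65
tcp_pos: [0.4703, -0.1733, 0.066]
orientation: [-3.136, 0.193, 0.002]
contact_force: [0.1, 0.3, -2.5]
grip_width: 0.0461
gripper_force: 31.1
```

Request:
step_arm([
  [-0.5,0,0,0,0,0,45],
  [-1,0,0,0,0,0,45],
  [-1,0,0,0,0,0,45],
])

```text
clock: 8.95
tcp_pos: [0.4697, -0.1733, 0.0661]
orientation: [3.136, -0.193, -0.0]
contact_force: [0.7, -0.9, -2.9]
grip_width: 0.0458
gripper_force: 31.0
```

Request:
step_arm([
  [-0.5,0,0,0,0,0,45],
  [-1,0,0,0,0,0,45],
  [-1,0,0,0,0,0,45],
])

```text
clock: 9.25
tcp_pos: [0.4694, -0.1733, 0.0663]
orientation: [3.135, -0.193, 0.002]
contact_force: [3.7, -1.1, -3.6]
grip_width: 0.0453
gripper_force: 30.7
```

Request:
step_arm([
  [-0.5,0,0,0,0,0,45],
  [-0.5,0,0,0,0,0,45],
  [-0.5,0,0,0,0,0,45],
])

```text
clock: 9.55
tcp_pos: [0.4693, -0.1733, 0.0664]
orientation: [3.135, -0.193, 0.003]
contact_force: [4.8, -2.2, -4.7]
grip_width: 0.0456
gripper_force: 30.6
```

The cover is up against the buffer: the force is building below the 7 N preload and the cover has stopped advancing. I'll relieve 0.7 mm and lift gently.

Request:
step_arm([
  [0.7,0,0,0,0,0,45],
  [0.7,0,-1.5,0,0,0,45],
  [0.7,0,-3,0,0,0,45],
  [0.7,0,-3,0,0,0,45],
])

```text
clock: 9.95
tcp_pos: [0.4693, -0.1731, 0.0694]
orientation: [3.136, -0.193, 0.001]
contact_force: [4.8, -0.5, -2.5]
grip_width: 0.0454
gripper_force: 31.1
```

Request:
step_arm([
  [0,0,-4,0,0,0,45],
  [0,0,-8,0,0,0,45],
  [0,0,-12,0,0,0,45],
  [0,0,-12,0,0,0,45],
])

```text
clock: 10.35
tcp_pos: [0.4678, -0.1731, 0.0813]
orientation: [-3.136, 0.194, 0.003]
contact_force: [-0.1, 0.5, -2.1]
grip_width: 0.0454
gripper_force: 31.4
```

The cover is free. Lifting higher before carrying it to the tray.

Request:
step_arm([
  [0,0,-20,0,0,0,45],
  [0,0,-40,0,0,0,45],
  [0,0,-50,0,0,0,45],
  [0,0,-50,0,0,0,45],
  [0,-10,-50,0,0,0,45],
  [4,-30,-50,0,0,0,45],
  [9,-60,-50,0,0,0,45],
  [14,-95,-50,0,0,0,45],
])

```text
clock: 11.15
tcp_pos: [0.4934, -0.0797, 0.1298]
orientation: [3.135, -0.196, -0.005]
contact_force: [0.8, 0.7, -2.3]
grip_width: 0.0455
gripper_force: 31.4
```

Request:
step_arm([
  [6,-40,0,0,0,0,45],
  [12,-80,0,0,0,0,45],
  [18,-120,0,0,0,-0.015,45],
  [24,-160,0,0,0,-0.015,45],
  [30,-200,0,0,0,-0.015,45],
  [35,-230,0,0,0,-0.015,45],
  [39,-255,0,0,0,-0.015,45],
  [39,-261,0,0,0,-0.015,45],
])

```text
clock: 11.95
tcp_pos: [0.564, 0.1786, 0.1296]
orientation: [-3.136, 0.162, 0.004]
contact_force: [-0.8, 0.6, -2.6]
grip_width: 0.0452
gripper_force: 31.4
```

Request:
step_arm([
  [0,0,0,0,0,0,45],
  [0,0,0,0,0,0,45],
  [0,0,0,0,0,0,45],
])

```text
clock: 12.25
tcp_pos: [0.5646, 0.1718, 0.1305]
orientation: [3.136, -0.173, -0.003]
contact_force: [0.2, -0.0, -1.8]
grip_width: 0.046
gripper_force: 31.4
```

```bash
python3 - <<'E'
from h import *
delta([.5646,.174,.033],np.radians(-6.2))
g=grab('scene');u,v=235,215
cv2.imwrite('pics/s4.png',cv2.resize(g['image'][v-75:v+75,u-92:u+92,::-1],(733,600),interpolation=cv2.INTER_CUBIC))
E
```

```text
d [-0.  -2.3 97.5] [ 0.0014  0.0019 -0.002 ] clk 12.25
```

View pics/s4.png

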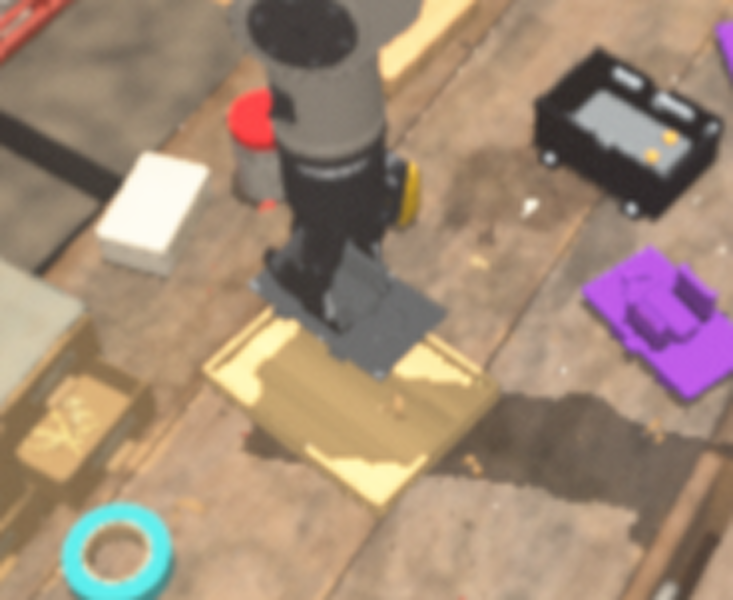

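The cover is held level over the tray, around (350,310), and the box at (640,130) stands open. It should touch down at TCP z of about 0.031. Lowering now.

Request:
step_arm([
  [0,-2,20,0.001,0.002,-0.002,45],
  [0,-2,45,0.001,0.002,-0.002,45],
  [0,-2,65,0.001,0.002,-0.002,45],
  [0,-2,80,0.001,0.002,-0.002,45],
  [0,-2,88,0.001,0.002,-0.002,45],
  [0,-2,92,0.001,0.002,-0.002,45],
  [0,-2,94,0.001,0.002,-0.002,45],
  [0,-2,94,0.001,0.002,-0.002,45],
])

```text
clock: 13.1
tcp_pos: [0.5655, 0.1758, 0.0375]
orientation: [-3.136, 0.167, -0.003]
contact_force: [-0.9, 0.4, -2.4]
grip_width: 0.0458
gripper_force: 31.4
```

Request:
step_arm([
  [0,0,1,0,0,0,45],
  [0,0,2,0,0,0,45],
  [0,0,3,0,0,0,45],
  [0,0,4,0,0,0,45],
  [0,0,4,0,0,0,45],
])

```text
clock: 13.6
tcp_pos: [0.565, 0.1756, 0.0329]
orientation: [-3.136, 0.167, -0.001]
contact_force: [0.6, -0.0, -2.8]
grip_width: 0.0459
gripper_force: 31.4
```

Request:
step_arm([
  [0,0,0.7,0,0,0,45],
  [0,0,1.4,0,0,0,45],
  [0,0,2,0,0,0,45],
  [0,0,2,0,0,0,45],
])

```text
clock: 14.0
tcp_pos: [0.5651, 0.1756, 0.0309]
orientation: [-3.136, 0.167, -0.001]
contact_force: [-0.8, -0.6, -2.0]
grip_width: 0.0457
gripper_force: 31.4
```

Request:
step_arm([
  [0,0,0.5,0,0,0,45],
  [0,0,1,0,0,0,45],
  [0,0,1.5,0,0,0,45],
  [0,0,1.5,0,0,0,45],
])

```text
clock: 14.4
tcp_pos: [0.5652, 0.1757, 0.0306]
orientation: [-3.136, 0.167, -0.002]
contact_force: [-4.5, -0.9, 8.7]
grip_width: 0.0456
gripper_force: 34.5
```

It has landed (+8.7 N). Releasing and withdrawing.

Request:
step_arm([
  [0,0,-1,0,0,0,55],
  [0,0,-1,0,0,0,66],
  [0,0,-1,0,0,0,78],
  [0,0,-1,0,0,0,78],
  [0,0,-1,0,0,0,78],
  [0,0,-1,0,0,0,78],
  [0,0,-1,0,0,0,78],
])

```text
clock: 15.1
tcp_pos: [0.5651, 0.1756, 0.0304]
orientation: [-3.136, 0.167, -0.002]
contact_force: [-0.6, 0.1, 0.7]
grip_width: 0.0773
gripper_force: 0.0
```

Request:
step_arm([
  [0,0,-10,0,0,0,78],
  [0,0,-25,0,0,0,78],
  [0,0,-50,0,0,0,78],
  [0,0,-90,0,0,0,78],
  [0,0,-130,0,0,0,78],
  [0,0,-170,0,0,0,78],
  [0,0,-170,0,0,0,78],
  [0,0,-170,0,0,0,78],
])

```text
clock: 15.9
tcp_pos: [0.5657, 0.1758, 0.2028]
orientation: [-3.135, 0.167, -0.007]
contact_force: [-0.4, -0.3, -0.4]
grip_width: 0.0779
gripper_force: 0.0
```

```bash
python3 - <<'E'
from h import *
print(r.get_obs()['tcp_pos'])
g=grab('scene');u,v=235,215
cv2.imwrite('pics/s5.png',cv2.resize(g['image'][v-75:v+75,u-92:u+92,::-1],(733,600),interpolation=cv2.INTER_CUBIC))
P=cloud(g).reshape(-1,3);c=np.array([.5646,.174]);s=P[np.linalg.norm(P[:,:2]-c,axis=1)<.1]
m=s[(s[:,2]>.02)&(s[:,2]<.03)];print(len(m),np.c_[m[:,:2],np.ones(len(m))].mean(0)[:2],np.linalg.lstsq(np.c_[m[:,:2]-c,np.ones(len(m))],m[:,2],rcond=None)[0])
E
```

```text
[0.56565056 0.17577581 0.202833  ]
741 [0.56099696 0.17840705] [-0.00217851 -0.00312363  0.02500271]
```

View pics/s5.png

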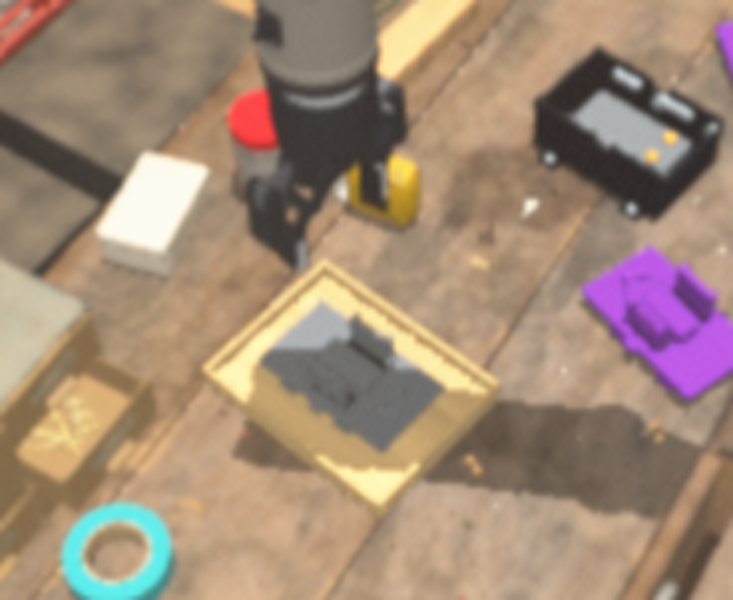

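The cover lies flat and top side up, wholly inside the tray, with its top at 25 mm as expected and its centre near the tray's middle. The gripper is clear, so I'm handing in.

```bash
python3 -c "
from bench import r
print(r.hand_in())"
```

```text
the job is handed in; nothing more can be done
None
```

The cover came off the box after a slide of about 29 mm and lies flat, top side up, inside the tray, released; I never touched the three bystanders, and I handed the job in at about 16 s on the robot's clock (no verdict was returned).

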